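# Unscrew the tight cap of a jar braced in a bench nest

### The job

Open the square jar: first take the snap-off knife off the square metal nest and lay it on the table clear of the nest, then set the closed jar fully down into the nest so that it cannot turn. Unscrew its tight cap anticlockwise (about a fifth of a turn), stop turning once its lugs come free, lift it straight up and finish still holding it level and still in the gripper, about 2 cm above the jar's mouth, with the jar left fully home in the nest. Do not disturb the other things on the table.

Things in the scene. Friction and masses are not known exactly. Their poses are not given: they have to be found in the camera images.
- nest_seat (a point): Centre of the recess floor of the nest, a fixed aluminium block. The recess is 60 x 60 mm, its sides along this frame's x and y; its floor is 6 mm and its rim 24 mm above the table; walls 10 mm thick (80 x 80 mm outside), inner top edges bevelled 5 mm wide. A flange 6 mm high, 124 mm along x, carries screws. z is up.
- jar_mid (a point): Centre of the body of the loose jar (0.25 to 0.46 kg): white plastic, square body 56 x 56 mm, 46 mm high, sides along x and y, z up; this point is 23 mm above its underside. Above it a round shoulder 44 mm wide, its top 56 mm above the underside. With its cap on the jar is 82 mm high. Any side may face any side of the nest (2 mm play all round). An index is moulded on the shoulder at +x.
- jar_mouth (a point): Centre of the top edge of the jar's neck (30 mm diameter), 76 mm above the jar's underside; axes as jar_mid. A sprung rubber seal in it pushes the closed cap up with about 12 N, which makes the cap tight (roughly 0.2 to 0.4 N m to turn); once the cap is off, the seal stands 5 mm above this edge.
- cap_mid (a point): Centre (half-way up) of the cap: grey plastic, knurled, round, 49 mm diameter, 24 mm high, 40 g, z up; closed, its lower edge is 58 mm and this point 70 mm above the jar's underside. It is a separate part, held by lugs inside it at its +x and -x. The tight cap carries the jar's weight, so the closed jar can be lifted by its cap.
- cap_mark (a point): Raised index rib on the cap's top at its edge: 24 mm from the axis along the cap's x axis, level with the cap's top. Closed, it points roughly at the index on the jar's shoulder.
- jar: The jar without its cap; origin at the centre of its underside, axes as jar_mid. Two outward lugs on its neck at +x and -x hold the cap. It yields about 4 degrees when turned in the nest.
- cap: The cap; origin at the centre of its lower edge, axes as cap_mid. Let a be the angle of its x axis from the jar's x axis, anticlockwise from above: it starts between -10 and +12 degrees; the lugs hold up to about 48 degrees; from about 50 to 115 degrees the cap lifts straight off; there are stops near -18 and 125 degrees.
- cutter_mid (a point): Centre of the obstacle, a slim closed snap-off utility knife lying across the top of the nest: 118 mm long along its y axis, 14 mm wide along x, 11 mm high (a small slider on top stands to 14 mm), 20 g; this point is 5.5 mm above its underside, at mid-length, near its centre of mass.
- cutter: The same knife; origin at the centre of its underside.
- anvil: Bystander: stepped dark gauge anvil, 70 mm wide base, 65 mm high with a 27 mm post; origin at the centre of its underside. Leave it alone.
- drift_rod: Bystander: plain steel hexagon rod, 78 mm long along its y axis, 8 mm thick, lying on the table; origin at its centre underneath. Leave it alone.
- punch: Bystander: taper punch, 88 mm long along its y axis, 8 mm thick, lying on the table; origin at its centre underneath. Leave it alone.
Not all that is in view belongs to the job. Of the things that look like the cap, the middle-sized one is meant.

How it is judged:
On the way, in this order (a step that is already met when the one before it is completed fails the run):
1. the knife lies on the table, let go, clear of the nest (height (world z) of cutter_mid below 0.015 m and horizontal distance between cutter_mid and nest_seat above 0.06 m and linear speed of cutter below 0.03 m/s and contact force between cutter and the arm below 0.3 N and contact force between cutter and the fingers below 0.3 N), for 0.2 s.
2. the closed jar stands fully down in the nest (horizontal distance between jar_mid and nest_seat below 0.005 m and z of jar_mid in the frame of nest_seat between 0.019 and 0.026 m and angle between jar_mid's own z axis and vertical below 0.06 rad and z of cap_mid in the frame of jar below 0.0725 m), for 0.2 s.
At the end, for the whole second after the job is handed in: Knife on the table, over 60 mm from the nest's centre; jar upright in the nest (within 5 mm, underside within 3 mm of its floor); cap held still by the fingers, off the jar, level within 0.15 rad, within 15 mm of the jar's axis, lower edge 3 to 45 mm above the neck (height (world z) of cutter_mid below 0.015 m and horizontal distance between cutter_mid and nest_seat above 0.06 m and linear speed of cutter below 0.03 m/s and horizontal distance between jar_mid and nest_seat below 0.005 m and z of jar_mid in the frame of nest_seat between 0.019 and 0.026 m and angle between jar_mid's own z axis and vertical below 0.06 rad and z of cap in the frame of jar_mouth between 0.003 and 0.045 m and horizontal distance between cap_mid and jar_mouth below 0.015 m and angle between cap_mid's own z axis and vertical below 0.15 rad and linear speed of cap below 0.02 m/s and contact force between cap and the fingers above 1 N and contact force between cap and jar below 0.2 N); the arm keeps its last pose, push and grip.
It fails at once if the cap is turned well past release (more than about 118 degrees from locked) while still on the neck (x of cap_mark in the frame of jar below -0.0113 m and z of cap in the frame of jar below 0.066 m).
It fails at once if the jar is tipped over (angle between jar_mid's own z axis and vertical above 0.6 rad).
It fails at once if a bystander is moved more than 20 mm (distance of any of anvil, drift_rod, punch from where it was at the start of the episode above 0.02 m).
It also fails if it takes over 51 s, if anything falls off the work surface, if the arm or the gripper's body presses on something with over 40 N, if the wrist force passes 120 N, or if a joint passes its speed limit or range.

### The arm

A 6-joint arm with a two-finger parallel gripper is mounted at the origin on a cart in front of the work surface, level with it; the furniture and walls round the work are solid. World frame = base frame: x ahead of the robot, y to its left, z up, the work surface at z = 0. Lengths are in m, angles in rad, forces in N, time in s.
With the tool pointing down it reaches from about 0.325 to 0.775 m from the base axis. Payload 9.3 kg.
Tool frame: the origin (TCP) lies at the very end of the fingers, on their centre line; the grasp point (between the pads) lies 19 mm behind it; z points along the fingers, y is the line along which they close (so a half turn about z gives the same grasp; the last joint's range is limited). The gripper opens to 85 mm and grips with 20 to 120 N. Pads are 22 mm wide; open, the fingers measure 114 mm over their backs; the gripper's body (76 mm by 85 mm) begins 54 mm behind the grasp point. The pads swing forward as they close: fully open they stand 13 mm farther back than shut.
Start: joints at [-0.153, 0.259, 0.021, 1.334, 0, 1.418], TCP at [0.55, -0, 0.231] pointing down, gripper open.
Joint ranges: [-3.04, 3.04], [-0.91, 1.82], [-1.04, 1.36], [-1.92, 1.95], [-1.52, 1.45], [-3.14, 3.14]. Speed limits (rad/s): [2.22, 2.22, 2.79, 3.14, 3.14, 3.14].

### API

Orientations are given as a unit quaternion [w, x, y, z].
In Python, from cell import r, camera, get_calibration gives the robot as it stands. The module is installed in compiled form; this text tells all that it offers.
- The arm moves only by the shell command python3 -m crank 'ROWS' [FORCE]. ROWS is JSON, a list that holds one entry, the list of rows, each a list of 7 numbers: the closure, from 0 (fully open) to 1 (shut), then the shift along the tool's x, y, z in mm, then the turn, a rotation vector about the tool's x, y, z in degrees. In form: [[[jaw, tx, ty, tz, rx, ry, rz], ...]]. A call has 1 to 12 rows; each row is the pose to reach, as a shift and turn from the pose commanded when the call began, along the tool's axes at that moment; what a row does not reach only later rows make up. A row lasts 1/10 s, in which the tool goes at most 50 mm and 8.59 degrees, less where a joint would pass 70% of its speed; a pose out of reach is approached as far as the arm can. A call with a gripper value outside its range is refused whole. The fingers move at their own pace and stop on an object; FORCE is the grip in N (left out, the last holds). Time passes only in rows, so rows that repeat a pose let the fingers close. It gives the time, the measured TCP pose, the force, the opening and the grip force at its end, in the units of the state.
- r.read_state(): the state, without advancing time (a new reading comes with each control period).
- camera(name): name is "side" or "top" or "wrist"; returns (picture, depth): 384x512x3 uint8, red, green, blue; 384x512 float32, m along the optical axis (not along the pixel's ray), 0 where there is no reading.
- get_calibration(name): a dict with "vfov" (degrees; the focal length in pixels is half the picture's height over the tangent of half this angle, whatever the lens; pixels are square), "cx", "cy" (the principal point, pixels), "rvec" (rotation vector, rad) and "tvec" (3), from world to camera coordinates, as OpenCV has them. Camera axes: x right, y down, z forward; pixel columns grow to the right and rows downward; lengths in m; the calibration is good to about 2 mm. A picture is of the moment at which its call begins: read the wrist's pose just before it. get_calibration takes no time and is no camera call; for the wrist camera it gives the pose at the moment of the call.
- r.hand_in(): hands the job in; it is judged then, once.
The state is a dict: "time_s": time; "joint_positions": joint angles; "joint_velocities": joint speeds; "effort": joint torques, N m; "eef_pos": TCP position; "orientation": TCP orientation; "wrist_force": force on the tool from outside, world axes, zero at the start; "moment": the same for the moment, N m; "width": finger opening in m; "grasp_force": force on a finger pad.
Only numpy, scipy, OpenCV 4.12 (cv2) and the standard library are available. Lean on these libraries where they do the work, as an engineer would, in place of code of your own. Each camera call takes 0.05 s, during which the arm holds its last target. There are 200 camera calls.

## Working session

There is one attempt and no reset: what is moved stays moved. The work goes in short steps, Python scripts to look and compute and a shell command to move; the robot and the scene stay as the last step left them, time stands still between calls to the robot, and variables do not carry over. Pictures are saved under pics/ and viewed, at most 10 in all, crops included, and the job is handed in when it is done.

```bash
mkdir -p pics
cat > h.py <<'E'
import numpy as np, cv2
from cell import r, camera, get_calibration
from scipy.spatial.transform import Rotation as R
def look(name, save=None):
    c=get_calibration(name); p,d=camera(name)
    if save: cv2.imwrite('pics/'+save,p[:,:,::-1])
    return c,p,d
def cam(c,shape=(384,512)):
    f=shape[0]/2/np.tan(np.radians(c['vfov'])/2)
    return f,cv2.Rodrigues(np.array(c['rvec'],float))[0],np.array(c['tvec'],float).ravel()
def cloud(c,d):
    f,Rm,t=cam(c); v,u=np.mgrid[0:384,0:512]
    P=np.stack([(u-c['cx'])/f*d,(v-c['cy'])/f*d,d],-1)
    W=(P-t)@Rm; W[d<=0]=np.nan
    return W
def ray(c,u,v,z):
    f,Rm,t=cam(c); o=-Rm.T@t; k=Rm.T@np.array([(u-c['cx'])/f,(v-c['cy'])/f,1.])
    return o+k*(z-o[2])/k[2]
def proj(c,X):
    f,Rm,t=cam(c); q=Rm@np.array(X)+t; return q[0]/q[2]*f+c['cx'],q[1]/q[2]*f+c['cy']
E
python3 - <<'E'
from h import *
s=r.read_state();print({k:np.round(v,3).tolist() for k,v in s.items()})
o=[]
for n in('top','side'):
    c,p,d=look(n); np.savez(n+'0.npz',p=p,d=d); o.append(p); print(n,c)
cv2.imwrite('pics/top0.png',cv2.resize(o[0][:,:,::-1],(800,600),interpolation=cv2.INTER_CUBIC))
cv2.imwrite('pics/side0.png',cv2.resize(o[1][:,:,::-1],(800,600),interpolation=cv2.INTER_CUBIC))
E
```

```text
{'time_s': 0.0, 'joint_positions': [-0.153, 0.259, 0.021, 1.334, 0.0, 1.418], 'joint_velocities': [-0.001, -0.0, -0.002, 0.001, -0.0, 0.001], 'effort': [-0.0, -55.564, 34.454, 0.013, -0.0, 0.0], 'eef_pos': [0.55, 0.0, 0.231], 'orientation': [-0.001, 0.707, 0.707, -0.0], 'wrist_force': [-0.538, 0.597, -0.347], 'moment': [0.05, -0.017, -0.031], 'grasp_force': 0.0, 'width': 0.085}
top {'vfov': 54.06387724258202, 'cx': 259.86420675538113, 'cy': 188.4162016434764, 'rvec': array([ 2.1211044 , -2.16688364,  0.12477142]), 'tvec': array([-0.09487614,  0.533747  ,  0.87480585])}
side {'vfov': 44.45426482424823, 'cx': 254.85727970110798, 'cy': 186.89216717329404, 'rvec': array([ 0.6039968 , -2.51352492,  1.31763464]), 'tvec': array([0.41269867, 0.26693444, 0.64238913])}
```

View pics/top0.png

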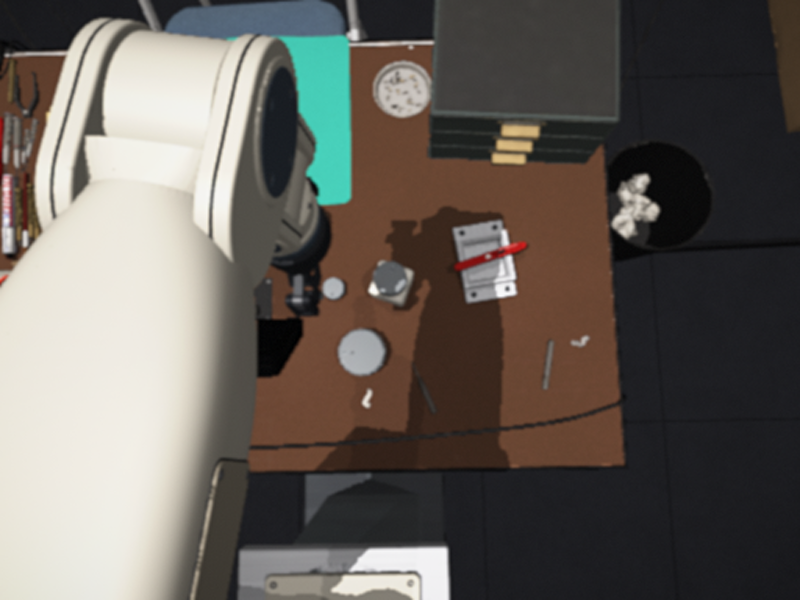

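View pics/side0.png

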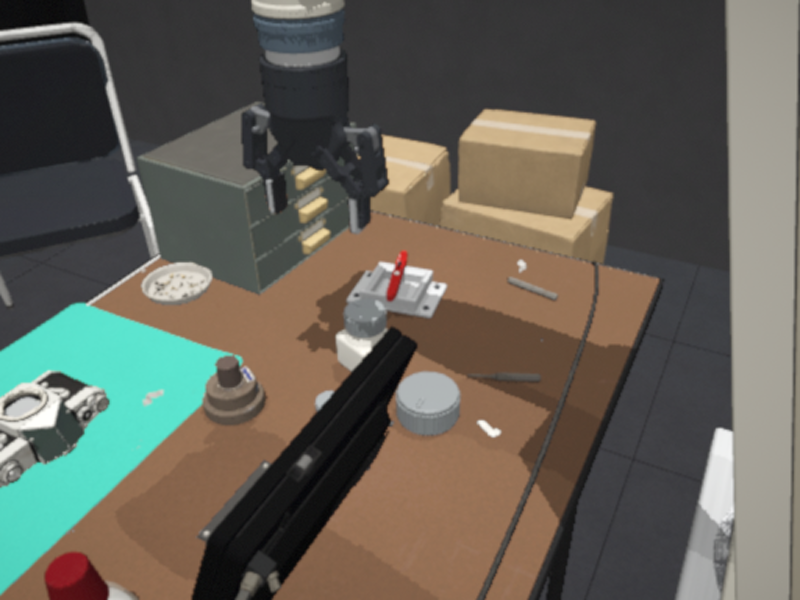

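Top view (800×600 px): the nest is at (485,262) with the red knife across it, and the jar with its cap is at (391,280). Three things look like caps: a large disc at (362,352), the one on the jar at (391,280) and a small disc at (333,288). The middle-sized one sits on the square white jar, so it fits. The rods lie at (427,392) and (548,365), the anvil is near (300,290), and a black upright panel stands at (280,345).

Run:
```python
from h import *
z=np.load('top0.npz');p,d=z['p'],z['d'];c=get_calibration('top')
W=cloud(c,d)
hsv=cv2.cvtColor(p,cv2.COLOR_RGB2HSV)
for n,(u,v) in dict(nestL=(485,262),jarcap=(391,280),big=(362,350),small=(333,288),anvil=(303,285),panel=(280,345),panel2=(295,325),rod=(427,392),rod2=(548,365),table=(450,360),cab=(530,160),cabtop=(530,100)).items():
    print(n,np.round(W[int(v/1.5625),int(u/1.5625)],3))
m=((hsv[...,0]<8)|(hsv[...,0]>172))&(hsv[...,1]>170)&(hsv[...,2]>60); m[:, :280]=0;m[:130]=0
m[200:]=0;m[:,345:]=0
q=W[m];print('knife',m.sum(),np.nanmedian(q,0));
v,u=np.nonzero(m);rc=cv2.minAreaRect(np.stack([u,v],1).astype(np.float32));print(rc)
b=cv2.boxPoints(rc);print([np.round(ray(c,*x,0.035),3).tolist() for x in b])
# nest: grey bright
g=(hsv[...,1]<40)&(hsv[...,2]>110);g[:, :285]=0;g[:,340:]=0;g[:130]=0;g[205:]=0
g=g|m
cn=max(cv2.findContours(g.astype(np.uint8),0,2)[0],key=cv2.contourArea);rc=cv2.minAreaRect(cn);print('nest',rc);print([np.round(ray(c,*x,0.01),3).tolist() for x in cv2.boxPoints(rc)])
# cap top by height
h=(W[...,2]>.07)&(W[...,2]<.095);h[:,:230]=0;h[:,270:]=0;h[:160]=0;h[200:]=0
print('cap',h.sum(),np.nanmean(W[h],0),np.nanmin(W[h],0),np.nanmax(W[h],0))
for z0,n in((.03,'jarbody'),):
  h=(W[...,2]>.012)&(W[...,2]<.2);h[:,:230]=0;h[:,270:]=0;h[:160]=0;h[200:]=0
  print(n,h.sum(),np.nanmin(W[h],0),np.nanmax(W[h],0))
# panel extents
h=(W[...,2]>.02);h[:,:150]=0;h[:,200:]=0;h[:195]=0;h[250:]=0
cr=p[120:270,150:350];cv2.imwrite('pics/crop0.png',cv2.resize(cr[:,:,::-1],None,fx=4,fy=4,interpolation=cv2.INTER_CUBIC))
```

```text
nestL [ 0.582 -0.229  0.033]
jarcap [ 0.548 -0.085  0.082]
big [ 0.447 -0.035  0.033]
small [0.547 0.01  0.018]
anvil [ 0.503 -0.005  0.343]
panel [0.453 0.062 0.153]
panel2 [0.485 0.061 0.068]
rod [ 0.383 -0.135  0.006]
rod2 [ 0.421 -0.324  0.008]
table [ 0.431 -0.173  0.001]
cab [ 0.753 -0.312  0.01 ]
cabtop [ 0.779 -0.284  0.168]
knife 182 [ 0.58969117 -0.24154823  0.03509751]
((313.16302490234375, 163.53353881835938), (6.322545528411865, 48.667659759521484), 73.0091781616211)
[[0.581, -0.178, 0.035], [0.614, -0.292, 0.035], [0.598, -0.296, 0.035], [0.566, -0.182, 0.035]]
nest ((317.17919921875, 173.66473388671875), (33.75669479370117, 42.880126953125), 81.25383758544922)
[[0.604, -0.191, 0.01], [0.618, -0.298, 0.01], [0.534, -0.307, 0.01], [0.52, -0.201, 0.01]]
cap 375 [ 0.55096068 -0.08215456  0.08181894] [ 0.52711398 -0.10563822  0.0700029 ] [ 0.57673054 -0.05696651  0.08664216]
jarbody 577 [ 0.51772994 -0.11464195  0.01365329] [ 0.58356454 -0.04902816  0.08664216]
```

View pics/crop0.png

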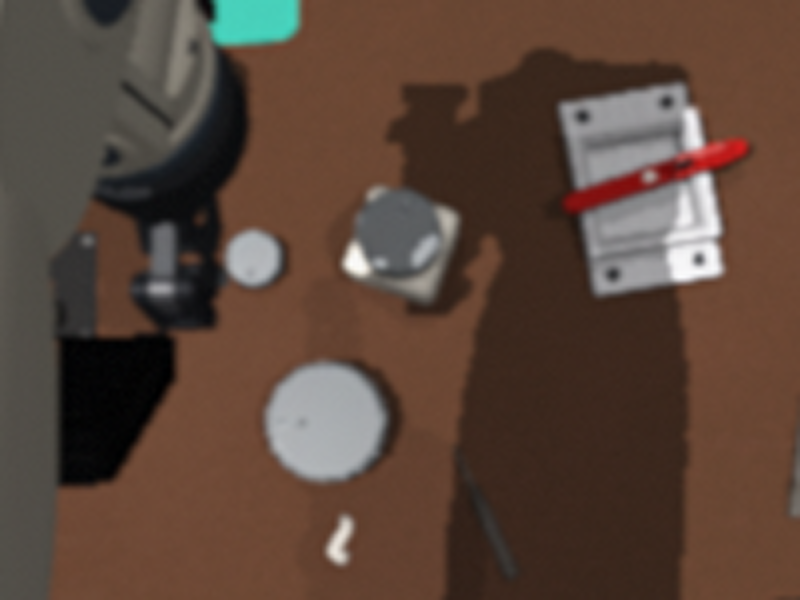

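The crop confirms it: the grey cap at crop (400,235) sits on the square white jar and is sized between the big disc at (327,422) and the small one at (254,258). The knife runs across the nest from (570,203) to (740,150). Next I move above the nest, lined up with the knife, and look from close by.

```bash
python3 -m crank '[[[0.7,-45,5,0,0,0,-6],[0.7,-90,15,0,0,0,-12],[0.7,-135,20,0,0,0,-16],[0.7,-180,25,0,0,0,-16],[0.7,-215,30,0,0,0,-16],[0.7,-215,30,0,0,0,-16],[0.7,-215,30,0,0,0,-16]]]'
python3 - <<'E'
from h import *
c,p,d=look('wrist'); np.savez('w1.npz',p=p,d=d)
f,Rm,t=cam(c);print('cam',-Rm.T@t, Rm[2]);print(c)
cv2.imwrite('pics/w1.png',cv2.resize(p[:,:,::-1],(800,600),interpolation=cv2.INTER_CUBIC))
E
```

```text
time_s: 0.8
eef_pos: [0.5797, -0.2157, 0.2304]
orientation: [-0.001, 0.603, 0.798, -0.0]
wrist_force: [0.3, 0.9, 0.4]
width: 0.0255
grasp_force: 0.0
cam [ 0.55983743 -0.1445687   0.37401935] [ 0.07845719 -0.28133197 -0.95639782]
{'vfov': 61.19327925264796, 'cx': 259.15768664220303, 'cy': 185.9712407635076, 'rvec': array([-2.8198409 , -0.394367  , -0.05637337]), 'tvec': array([-0.49812248, -0.38921723,  0.27311623])}
```

View pics/w1.png

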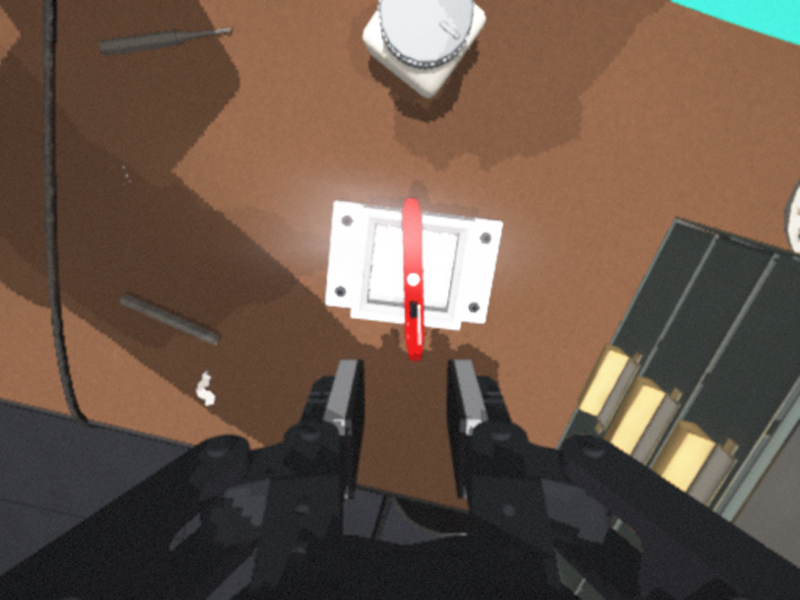

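Wrist view: the red knife stands vertically at about (414,280), spanning (411,200) to (416,357). The nest is centred near (415,266), with recess corners at about (375,222) and (457,310), and the jar is at (427,40) with its index rib at (450,30). Now I measure these.

```bash
cat >> h.py <<'E'
def yaw(s=None):
    s=s or r.read_state(); w,x,y,z=s['orientation']; M=R.from_quat([x,y,z,w]).as_matrix(); return s,M
def totool(dx,dy,dz):
    s,M=yaw(); return np.round(M.T@np.array([dx,dy,dz])*1000,1)
def knife(c,p,z,n=120):
    h=cv2.cvtColor(p,cv2.COLOR_RGB2HSV)
    m=(((h[...,0]<8)|(h[...,0]>172))&(h[...,1]>150)&(h[...,2]>70)).astype(np.uint8)
    cn=max(cv2.findContours(m,0,2)[0],key=cv2.contourArea)
    b=np.array([ray(c,*x,z) for x in cv2.boxPoints(cv2.minAreaRect(cn))])
    return b
E
python3 - <<'E'
from h import *
z=np.load('w1.npz');p,d=z['p'],z['d'];c=get_calibration('wrist');W=cloud(c,d)
b=knife(c,p,.033);print('knife box',np.round(b,4).tolist(),b.mean(0))
print('knife depth z',W[int(250/1.5625),int(412/1.5625)], 'floor',W[int(290/1.5625),int(390/1.5625)],'rim',W[int(215/1.5625),int(385/1.5625)])
h=cv2.cvtColor(p,cv2.COLOR_RGB2HSV)
# outer flange corners & rim contour
g=((h[...,1]<60)&(h[...,2]>100)).astype(np.uint8); g[:110]=0;g[225:]=0;g[:,:190]=0;g[:,340:]=0
g|=0
ok=(W[...,2]>.018)&(W[...,2]<.030)&(g>0)
q=W[ok][:,:2].astype(np.float32);rc=cv2.minAreaRect(q);print('rim pts',len(q),rc, q.min(0),q.max(0))
fl=(W[...,2]>.0035)&(W[...,2]<.03)&(g>0)
q=W[fl][:,:2].astype(np.float32);print('flange',cv2.minAreaRect(q))
print('flange by rays', [np.round(ray(c,u/1.5625,v/1.5625,.006),4)[:2].tolist() for u,v in((335,202),(502,221),(487,323),(326,305))])
print('screws', [np.round(ray(c,u/1.5625,v/1.5625,.006),4)[:2].tolist() for u,v in((347,220),(485,238),(474,307),(340,291))])
s,M=yaw();print(M)
E
```

```text
knife box [[0.6027, -0.2961, 0.033], [0.5856, -0.2365, 0.033], [0.5982, -0.2329, 0.033], [0.6159, -0.2923, 0.033]] [ 0.60063051 -0.26443652  0.033     ]
knife depth z [ 0.58362684 -0.21402089  0.03736522] floor [ 0.57818434 -0.25334227  0.00883143] rim [ 0.5598912  -0.19733452  0.02536814]
rim pts 2118 ((0.5892493724822998, -0.22992932796478271), (0.08012612164020538, 0.08036637306213379), 8.827677726745605) [ 0.5440401 -0.2753525] [ 0.63443696 -0.18452017]
flange ((0.5893387794494629, -0.22992761433124542), (0.12407145649194717, 0.08036036044359207), 8.854472160339355)
flange by rays [[0.5234, -0.2017], [0.6436, -0.1816], [0.6585, -0.2597], [0.5353, -0.2798]]
screws [[0.5349, -0.212], [0.6357, -0.1969], [0.6448, -0.2501], [0.5429, -0.2659]]
[[-2.75170751e-01  9.61394938e-01 -9.12112691e-04]
 [ 9.61394837e-01  2.75171473e-01  7.91937272e-04]
 [ 1.01235188e-03 -6.58982458e-04 -9.99999270e-01]]
```

Run:
```python
from h import *
z=np.load('w1.npz');p,d=z['p'],z['d'];c=get_calibration('wrist');W=cloud(c,d)
h=cv2.cvtColor(p,cv2.COLOR_RGB2HSV)
m=(((h[...,0]<8)|(h[...,0]>172))&(h[...,1]>120)&(h[...,2]>60))&(W[...,2]>.025)&(W[...,2]<.05); m[:,:230]=0;m[:,300:]=0
v,u=np.nonzero(m);q=np.array([ray(c,a,b,.034)[:2] for a,b in zip(u,v)],np.float32)
print(len(q),cv2.minAreaRect(q),np.nanmedian(W[m],0))
cw=W[...,2]; k=(cw>.075)&(cw<.09);k[60:]=0
s,M=yaw();print(s['eef_pos'])
```

```text
677 ((0.5922656655311584, -0.2365981638431549), (0.013508597388863564, 0.11674690246582031), 16.59073257446289) [ 0.59519947 -0.24805099  0.03631561]
[ 0.57975365 -0.21481904  0.23078096]
```

```bash
python3 -m crank '[[[0.74,-24,6,50,0,0,0],[0.74,-24,6,100,0,0,0],[0.74,-24,6,145,0,0,0],[0.74,-24,6,180,0,0,0],[0.74,-24,6,200,0,0,0],[0.74,-24,6,209,0,0,0],[0.74,-24,6,209,0,0,0],[1,-24,6,209,0,0,0],[1,-24,6,209,0,0,0],[1,-24,6,209,0,0,0],[1,-24,6,209,0,0,0]]]' 25
```

```text
time_s: 1.95
eef_pos: [0.5928, -0.2366, 0.0233]
orientation: [0.001, 0.602, 0.799, 0.0]
wrist_force: [-0.5, 1.1, 4.9]
width: 0.0132
grasp_force: 29.0
```

```bash
python3 -m crank '[[[1,0,0,-45,0,0,0],[1,0,0,-60,0,0,0],[1,17,-39,-60,0,0,0],[1,34,-79,-60,0,0,0],[1,51,-118,-60,0,0,0],[1,51,-118,-30,0,0,0],[1,51,-118,0,0,0,0],[1,51,-118,14,0,0,0],[1,51,-118,19,0,0,0],[1,51,-118,19,0,0,0],[0.74,51,-118,19,0,0,0],[0.74,51,-118,19,0,0,0]]]'
```

```text
time_s: 3.15
eef_pos: [0.4655, -0.2203, 0.0042]
orientation: [0.001, 0.602, 0.799, 0.0]
wrist_force: [0.4, 0.6, 0.3]
width: 0.0227
grasp_force: 0.0
```

```bash
python3 -m crank '[[[0.74,0,0,-35,0,0,0],[0.3,0,0,-80,0,0,0],[0.1,15,15,-120,0,0,0],[0,38,37,-155,0,0,0],[0,62,60,-185,0,0,0],[0,88,85,-215,0,0,0],[0,114,110,-246,0,0,0],[0,114,110,-246,0,0,0],[0,114,110,-246,0,0,0]]]'
python3 - <<'E'
from h import *
c,p,d=look('wrist'); np.savez('w2.npz',p=p,d=d)
W=cloud(c,d);z=W[...,2]; s,M=yaw();print(s['eef_pos'])
h=cv2.cvtColor(p,cv2.COLOR_RGB2HSV)
near=np.hypot(W[...,0]-.551,W[...,1]+.082)<.05
def rect(m,zz):
    v,u=np.nonzero(m);q=np.array([ray(c,a,b,zz)[:2] for a,b in zip(u,v)],np.float32);return len(q),cv2.minAreaRect(q),cv2.minEnclosingCircle(q)
print('cap',rect(near&(z>.077)&(z<.09),.082)[::2],np.nanmedian(W[near&(z>.077)&(z<.09)],0))
print('body',rect(near&(z>.040)&(z<.05),.046), np.nanmedian(z[near&(z>.040)&(z<.05)]))
c2,p2,d2=look('top');b=knife(c2,p2*(np.indices((384,512))[1]>150)[...,None].astype(np.uint8)*(np.indices((384,512))[0]>120)[...,None].astype(np.uint8),.008)
print('knife',np.round(b.mean(0),3),np.round(b,3).tolist())
cv2.imwrite('pics/w2.png',cv2.resize(p[:,:,::-1],(800,600),interpolation=cv2.INTER_CUBIC))
E
```

```text
time_s: 4.05
eef_pos: [0.5396, -0.0793, 0.2502]
orientation: [0.001, 0.601, 0.799, 0.0]
wrist_force: [0.2, -0.8, -0.2]
width: 0.0854
grasp_force: 0.0
[ 0.53897182 -0.07990021  0.24926823]
cap (1923, ((0.5526668429374695, -0.08120235800743103), 0.02527647651731968)) [ 0.5523827  -0.08060842  0.08298312]
body (628, ((0.5525426268577576, -0.08093198388814926), (0.05521692335605621, 0.05498164892196655), 69.1797866821289), ((0.5518239736557007, -0.0802200436592102), 0.03605474904179573)) 0.04564660051011482
knife [ 0.465 -0.222  0.008] [[0.455, -0.161, 0.008], [0.491, -0.278, 0.008], [0.475, -0.282, 0.008], [0.439, -0.166, 0.008]]
```

View pics/w2.png

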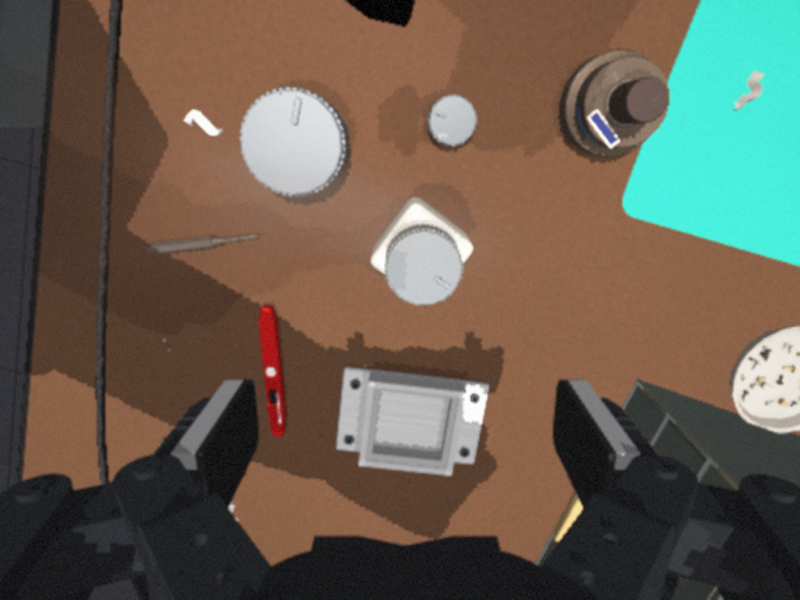

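The knife lies flat at (273,370), clear of the nest, at about (0.465, -0.222). The jar's cap is at (424,262) with its index rib at about (444,283), the body's corners show around it, and the anvil is at (620,105), well clear.

Run:
```python
from h import *
z=np.load('w2.npz');c=get_calibration('wrist');s,M=yaw()
k=ray(c,443/1.5625,282/1.5625,.082)[:2]-[.5525,-.081];print('mark',k*1000,np.degrees(np.arctan2(k[1],k[0])))
print(np.round(s['joint_positions'],3),np.degrees(np.arctan2(M[1,1],M[0,1])))
print(totool(.5525-.539,-.081+.0795,.051-.2495))
```

```text
mark [13.50677511 -7.35817729] -28.58052189881555
[-0.302  0.246  0.048  1.374 -0.     0.99 ] 15.990049412117965
[ -5.2  12.7 198.5]
```

```bash
python3 -m crank '[[[0,-5,13,45,0,0,0],[0,-5,13,90,0,0,0],[0,-5,13,130,0,0,0],[0,-5,13,165,0,0,0],[0,-5,13,188,0,0,0],[0,-5,13,199,0,0,0],[0,-5,13,199,0,0,0],[1,-5,13,199,0,0,0],[1,-5,13,199,0,0,0],[1,-5,13,199,0,0,0],[1,-5,13,199,0,0,0],[1,-5,13,199,0,0,0]]]' 70
```

```text
time_s: 5.35
eef_pos: [0.5535, -0.0815, 0.0518]
orientation: [0.001, 0.602, 0.799, 0.0]
wrist_force: [-2.9, -0.7, 7.0]
width: 0.0477
grasp_force: 70.8
```

```bash
python3 -m crank '[[[1,0,0,-30,0,0,0],[1,0,0,-70,0,0,0],[1,-35,-1,-70,0,0,-7.5],[1,-75,-3,-70,0,0,-15],[1,-115,-5,-70,0,0,-22.5],[1,-140,-6,-70,0,0,-29.7],[1,-153,-6,-70,0,0,-29.7],[1,-153,-6,-70,0,0,-29.7],[1,-153,-6,-70,0,0,-29.7]]]'
python3 - <<'E'
from h import *
c,p,d=look('wrist'); np.savez('w3.npz',p=p,d=d)
W=cloud(c,d);z=W[...,2]; s,M=yaw();print(s['eef_pos'],s['width'],np.degrees(np.arctan2(M[1,1],M[0,1])))
cv2.imwrite('pics/w3.png',cv2.resize(p[:,:,::-1],(800,600),interpolation=cv2.INTER_CUBIC))
c2,p2,d2=look('side');cv2.imwrite('pics/s3.png',cv2.resize(p2[90:270,180:330,::-1],None,fx=3.3,fy=3.3,interpolation=cv2.INTER_CUBIC));np.savez('s3.npz',p=p2,d=d2)
m=(np.hypot(W[...,0]-.589,W[...,1]+.23)<.05)&(z>.1)&(z<.128)
print(m.sum())
E
```

```text
time_s: 6.25
eef_pos: [0.5891, -0.229, 0.1202]
orientation: [-0.0, 0.378, 0.926, 0.0]
wrist_force: [-0.6, -0.5, -2.6]
width: 0.0475
grasp_force: 73.4
[ 0.58916867 -0.2286825   0.12034707] 0.047720717669403945 45.630685443237326
3698
```

View pics/w3.png

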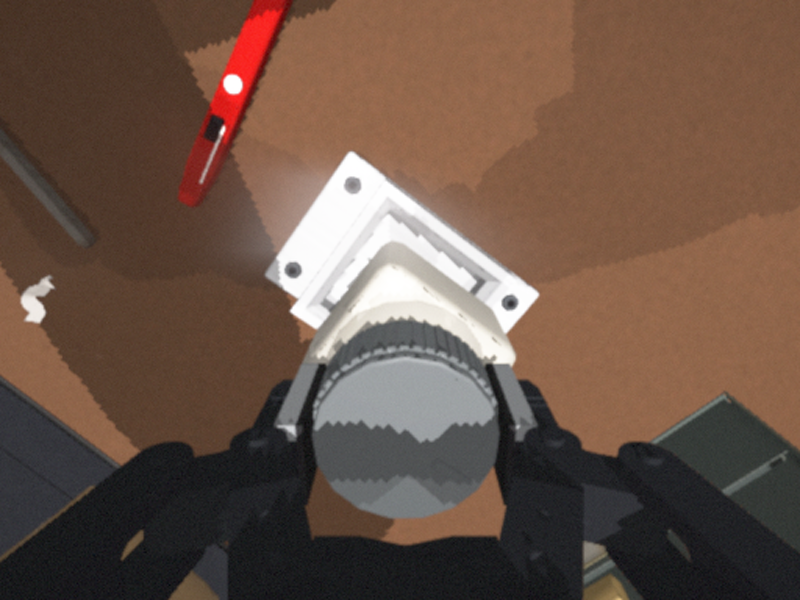

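The jar hangs level in the fingers. The cap top is at (405,430), and the jar's front body corner at (393,245) lies over the nest, with edges close to parallel to the recess. Next I measure yaw and offset from the depth.

Run:
```python
from h import *
z0=np.load('w3.npz');p,d=z0['p'],z0['d'];c=get_calibration('wrist');W=cloud(c,d);z=W[...,2]
near=np.hypot(W[...,0]-.589,W[...,1]+.23)<.06
hsv=cv2.cvtColor(p,cv2.COLOR_RGB2HSV)
m=near&(z>.140)&(z<.17);m[:,:195]=0;m[:,325:]=0
zt=np.nanmedian(z[m]);print('captop z',zt)
m=near&(abs(z-zt)<.004);m[:,:200]=0;m[:,320:]=0
v,u=np.nonzero(m);q=np.array([ray(c,a,b,zt)[:2] for a,b in zip(u,v)],np.float32);print('cap',cv2.minEnclosingCircle(q),q.mean(0))
A=np.c_[W[m][:,:2],np.ones(m.sum())];print('cap tilt',np.linalg.lstsq(A,z[m],rcond=None)[0])
zb=zt-.036
b=near&(z>zb-.006)&(z<zb+.003)&(hsv[...,2]>90);b[:,:190]=0;b[:,335:]=0;b[250:]=0
q=W[b][:,:2];print('body',b.sum(),np.nanmedian(z[b]))
# edges in nest yaw frame candidates: minimise extents
for a in range(0,20,1):
    t=np.radians(a);e=q@np.array([[np.cos(t),-np.sin(t)],[np.sin(t),np.cos(t)]]);print(a,np.round(np.percentile(e[:,0],[1,99]),4),np.round(np.percentile(e[:,1],[1,99]),4)) if a%3==0 else 0
im=np.zeros((384,512),np.uint8);im[b]=255;cn=max(cv2.findContours(im,0,1)[0],key=cv2.contourArea);cn=cn[:,0]
pts=np.array([ray(c,*x,zb)[:2] for x in cn])
# forward (camera-side) corner edges
k=pts[np.argmax(-cn[:,1])];L=pts[(cn[:,0]<cn[np.argmin(cn[:,1]),0]-5)&(cn[:,1]<215)];Rr=pts[(cn[:,0]>cn[np.argmin(cn[:,1]),0]+5)&(cn[:,1]<215)]
for n,e in(('L',L),('R',Rr)):
    l=cv2.fitLine(e.astype(np.float32),cv2.DIST_HUBER,0,.001,.001).ravel();nrm=np.array([-l[1],l[0]]);nrm=nrm*np.sign(nrm@(l[2:]-np.array([.5893,-.2299])));print(n,len(e),np.degrees(np.arctan2(l[1],l[0])),'dist to nest centre',nrm@(l[2:]-np.array([.5893,-.2299])),nrm)
```

```text
captop z 0.15155916945440479
cap ((0.589694619178772, -0.2290777862071991), 0.027455488219857216) [ 0.5879111  -0.22731428]
cap tilt [ 0.00826891 -0.01211399  0.14386889]
body 2456 0.11421606378021218
0 [0.5591 0.609 ] [-0.2462 -0.1989]
3 [0.5473 0.5976] [-0.2755 -0.2303]
6 [0.5338 0.5846] [-0.3039 -0.2609]
9 [0.5184 0.57  ] [-0.3316 -0.2902]
12 [0.5007 0.5539] [-0.3584 -0.3177]
15 [0.4814 0.5362] [-0.3842 -0.344 ]
18 [0.4607 0.517 ] [-0.409  -0.3693]
L 80 -77.37022 dist to nest centre 0.02633672636744151 [-0.97580326 -0.21865049]
R 133 4.8583794 dist to nest centre 0.02798162980108588 [-0.08469314  0.99640709]
```

```bash
python3 -m crank '[[[1,-0.5,-0.5,25,0,0,0],[1,-0.5,-0.5,40,0,0,0],[1,-0.5,-0.5,46,0,0,0],[1,-0.5,-0.5,50,0,0,0],[1,-0.5,-0.5,54,0,0,0],[1,-0.5,-0.5,57,0,0,0],[1,-0.5,-0.5,60,0,0,0],[1,-0.5,-0.5,60,0,0,0]]]'
```

```text
time_s: 7.15
eef_pos: [0.5894, -0.2306, 0.0601]
orientation: [-0.0, 0.377, 0.926, 0.0]
wrist_force: [0.4, 0.1, -3.5]
width: 0.0477
grasp_force: 73.4
```

Entering freely with no push-back. I continue the last few millimetres.

```bash
python3 -m crank '[[[1,0,0,2,0,0,0],[1,0,0,4,0,0,0],[1,0,0,5,0,0,0],[1,0,0,5,0,0,0]]]'
```

```text
time_s: 7.55
eef_pos: [0.5896, -0.2309, 0.0569]
orientation: [0.001, 0.377, 0.926, -0.0]
wrist_force: [-5.1, 3.0, 12.1]
width: 0.0476
grasp_force: 74.9
```

```bash
python3 -m crank '[[[1,0,0,0,0,0,0],[1,0,0,0,0,0,-7],[1,0,0,0,0,0,-15],[1,0,0,0,0,0,-23],[1,0,0,0,0,0,-31],[1,0,0,0,0,0,-39],[1,0,0,0,0,0,-47],[1,0,0,0,0,0,-55],[1,0,0,0,0,0,-63],[1,0,0,0,0,0,-71],[1,0,0,0,0,0,-79],[1,0,0,0,0,0,-84]]]' 90
python3 - <<'E'
from h import *
c,p,d=look('wrist'); np.savez('w4.npz',p=p,d=d);s,M=yaw();print({k:np.round(s[k],3) for k in('eef_pos','wrist_force','moment','width','joint_positions')},np.degrees(np.arctan2(M[1,1],M[0,1])))
W=cloud(c,d);z=W[...,2];m=(np.hypot(W[...,0]-.589,W[...,1]+.23)<.018)&(z>.07);print('captop',np.nanmedian(z[m]))
cv2.imwrite('pics/w4.png',cv2.resize(p[:,:,::-1],(800,600),interpolation=cv2.INTER_CUBIC))
E
```

```text
time_s: 8.75
eef_pos: [0.5905, -0.231, 0.0574]
orientation: [0.001, -0.342, 0.94, -0.001]
wrist_force: [-1.3, 2.0, 11.6]
width: 0.0474
grasp_force: 90.6
{'eef_pos': array([ 0.591, -0.231,  0.057]), 'wrist_force': array([-1.232,  2.323, 11.109]), 'moment': array([0.378, 0.399, 0.054]), 'width': np.float64(0.047), 'joint_positions': array([-0.505,  0.49 , -0.077,  1.   ,  0.   , -1.208])} 130.25213131871547
captop 0.08922766574801844
```

View pics/w4.png

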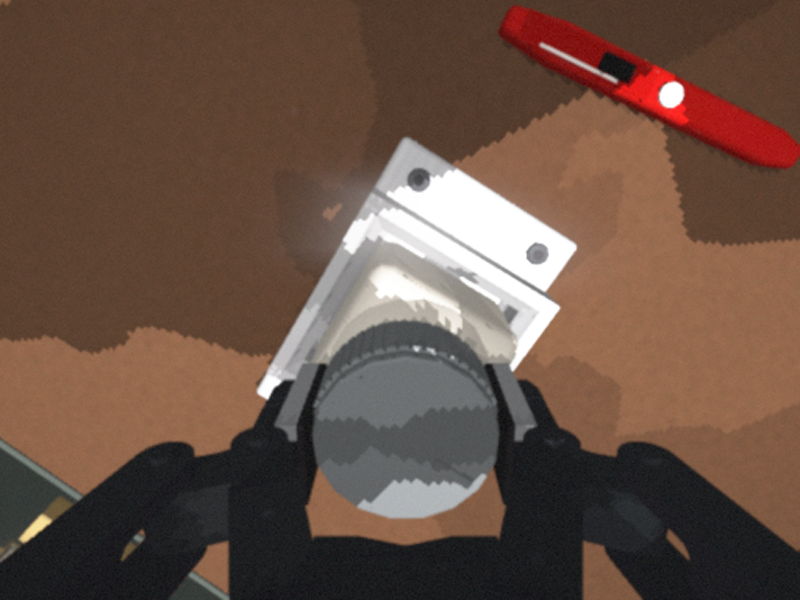

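The rib sits at about (452,470), the same place in the gripper as before the turn, so there was no noticeable slip. The jar stays down in the nest and the turning moment is almost zero, so the lugs look free. I lift a little and check.

```bash
python3 -m crank '[[[1,0,0,-3,0,0,0],[1,0,0,-6,0,0,0],[1,0,0,-10,0,0,0],[1,0,0,-14,0,0,0],[1,0,0,-14,0,0,0],[1,0,0,-14,0,0,0]]]'
python3 - <<'E'
from h import *
c,p,d=look('wrist'); s,M=yaw();print(s['wrist_force'],s['eef_pos'])
W=cloud(c,d);z=W[...,2]
for n,lo,hi in(('body',.040,.075),('cap',.08,.12)):
    m=(np.hypot(W[...,0]-.589,W[...,1]+.23)<(.036 if n=='body' else .016))&(z>lo)&(z<hi);print(n,m.sum(),np.nanpercentile(z[m],[10,50,90]))
E
```

```text
time_s: 9.4
eef_pos: [0.5895, -0.2307, 0.0692]
orientation: [-0.0, -0.34, 0.941, 0.0]
wrist_force: [-0.3, -0.8, 0.3]
width: 0.0474
grasp_force: 92.3
[ 0.15158888  0.03466964 -0.48881582] [ 0.58942059 -0.23064107  0.0690646 ]
body 3815 [0.04745361 0.05261413 0.06078887]
cap 4383 [0.09959557 0.10029003 0.10102035]
```

The wrist force is near zero, so the cap is free and the jar stays down. I raise the cap to 20 mm above the mouth and check.

```bash
python3 -m crank '[[[1,0,0,-6,0,0,0],[1,0,0,-13,0,0,0],[1,0,0,-20,0,0,0],[1,0,0,-25,0,0,0],[1,0,0,-26,0,0,0],[1,0,0,-26,0,0,0],[1,0,0,-26,0,0,0],[1,0,0,-26,0,0,0]]]'
python3 - <<'E'
from h import *
c,p,d=look('wrist'); s,M=yaw();print(s['wrist_force'],s['eef_pos'],M[:,2])
W=cloud(c,d);z=W[...,2];m=(np.hypot(W[...,0]-.589,W[...,1]+.23)<.016)&(z>.1)&(z<.15);print('captop',np.nanmedian(z[m]))
c2,p2,d2=look('side');a=p[60:320,150:360];b=p2[130:225,190:300]
f=lambda x:cv2.resize(x,(390,480),interpolation=cv2.INTER_CUBIC)
cv2.imwrite('pics/end.png',np.hstack([f(a),f(b)])[:,:,::-1])
E
```

```text
time_s: 10.25
eef_pos: [0.5893, -0.2306, 0.0949]
orientation: [-0.0, -0.34, 0.941, 0.0]
wrist_force: [-0.4, -0.2, 0.4]
width: 0.0473
grasp_force: 92.3
[-0.12987219  0.22340865 -0.07594444] [ 0.58936178 -0.23062144  0.09498441] [-4.36227277e-04  2.45446480e-04 -9.99999875e-01]
captop 0.12607345369196377
```

View pics/end.png

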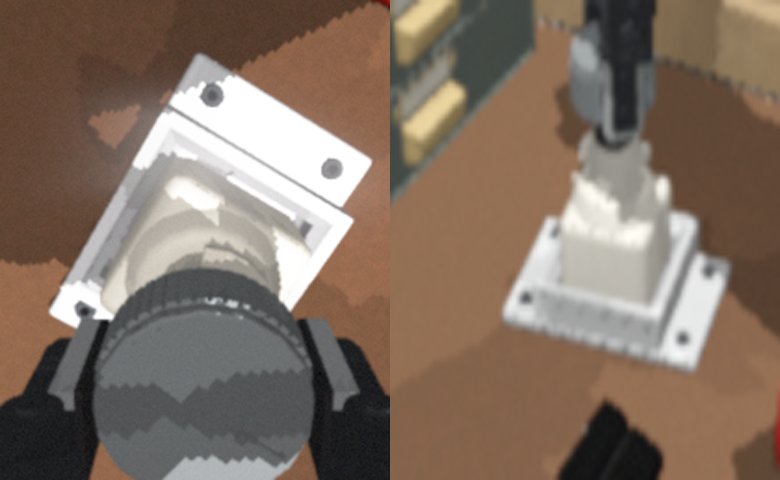

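The jar stands upright and fully home in the nest (right half, around (615,235)). The cap is held level above the neck, its lower edge about 20 mm above the mouth. I hand in.

```bash
python3 -c "
from cell import r
print(r.hand_in())"
```

```text
the job is handed in; nothing more can be done
None
```

The job is handed in (no verdict was returned): the knife is on the table clear of the nest, the jar is fully home in the nest, and the cap is unscrewed and held level about 20 mm above the mouth, at about 10 s on the robot's clock.

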